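# Clamp the wedge block and hold the spring probe on its marked spot

## Task

Swing the handle of the toggle clamp over centre so that its rubber foot clamps the wedge block in its nest. Then take the spring-tipped probe out of its stand and hold it square to the block's sloping face, its tip inside the ringed spot, pressing lightly so that the tip is pushed in about half-way and is never jammed hard home. Finish while still holding the probe there in the gripper, with the block still clamped, and leave the other things on the bench alone.

Things in the scene. Friction and masses are not known exactly. Their poses are not given: they have to be found in the camera images.
- nest: Steel check nest fixed to the bench. Origin: centre of its underside; x from the low front of the wedge block to the clamp at the rear, y left, z up. Base plate 150x110x10 mm (x -73 to +77), rails round the block up to 24 mm; at the rear two cheeks (x 36 to 70 mm, y +-16, 76 mm high) carry the clamp. Yaw varies by 20 degrees either way.
- clamp (a joint): Angle of the toggle clamp, rad. 0: open, handle leaning back 43 degrees to +x of the nest, arm raised. 0.75: clamped, handle upright, arm level, its rubber foot on the block. A spring holds it at the open stop below 0.38 and pushes it onto the block above 0.38 (dead centre 0.38); pushing the handle over takes at most about 8 N.
- clamp_handle (a point): Middle of the clamp handle's black round rubber grip, 18 mm thick, spanning 44 to 100 mm from the pivot. This point, 72 mm from the pivot, moves with the clamp: about 49 mm behind (+x of the nest) and 53 mm above the pivot when open, straight above it when clamped. Below the grip the handle is a steel bar 12x10 mm.
- clamp_pivot (a point): Pivot pin of the clamp, 65 mm above the bench, 50 mm along +x of the nest; its axis is the nest's y axis.
- part: Light grey metal wedge block, loose in the nest with about 1 mm play, 86 mm long (x -45 to +41), 70 mm wide, about 0.45 kg. Origin: in its underside, 10 mm above the bench, axes as the nest's. Rear (x 5 to 41 mm): flat land 44 mm above the underside, where the clamp foot lands; from there the front face slopes down at 20 degrees to a 26 mm high front edge.
- spot (a point): Centre of the ringed spot on the sloping face: dark ring 15 mm across with a centre dot, 22 mm in front (-x) of the block's origin, 12 mm to its right (-y), 34 mm above its underside (44 mm above the bench). The point's z axis is the face's outward normal, 20 degrees from vertical towards -x of the block.
- probe_mid (a point): Middle of the probe's free grip length, on its axis; z runs from tip to head. 91 mm from the unpressed tip; the body is a plain 20 mm cylinder for 39 mm either way (to its collar below, its head's end above). At the start the probe stands upright in its stand, hanging by the collar, with this point 101 mm above the bench.
- probe_tip (a point): Very end of the rounded spring tip (8 mm ball), on the probe's axis; at the start 91 mm below probe_mid. It moves into the probe as it is pressed.
- plunger (a joint): How far the spring tip is pushed into the probe, m: 0 free, 0.012 fully in. The spring gives about 1 N at the start and 4.6 N at 0.012 (300 N/m).
- probe: Grey round pen-like probe, 20 mm thick, 130 mm long, about 0.12 kg, thin steel spring tip at its lower end and a 31 mm collar 46 to 52 mm above the tip. Origin on its axis at the unpressed tip, z towards its head.
- stand: Probe stand fixed to the bench: foot 68 mm across and 6 mm high, aluminium tube 36 mm outside and 23 mm inside, its rim 56 mm above the bench. Origin: centre of its underside. Nest and stand may change sides (left or right). The probe is lifted straight up by at least 60 mm to clear the tube.
- bearing: Bystander, leave alone: ball bearing lying flat, 38 mm across and 11 mm high; origin at the centre of its underside.
- screwdriver: Bystander, leave alone: small dark screwdriver, 125x17x17 mm, lying near the front edge; origin at the centre of its underside.
- tape: Bystander, leave alone: dark roll of tape lying flat, 58 mm across and 19 mm high; origin at the centre of its underside.
Not all that is in view belongs to the job. What is shaped like the probe but green or orange is not meant.

How it is judged:
By the outcome, as a careful person would: the job done as asked, in the order asked, and still so for the second after the job is handed in, while the arm keeps its last pose, push and grip.
It also fails if it takes over 51 s, if anything falls off the work surface, if the arm or the gripper's body presses on something with over 40 N, if the wrist force passes 120 N, or if a joint passes its speed limit or range.

## Robot

A 6-joint arm with a two-finger parallel gripper is mounted at the origin on a cart in front of the work surface, level with it; the furniture and walls round the work are solid. World frame = base frame: x ahead of the robot, y to its left, z up, the work surface at z = 0. Lengths are in mm, angles in degrees, forces in N, time in s.
With the tool pointing down it reaches from about 300 to 850 mm from the base axis. Payload 4.2 kg.
Tool frame: the origin (TCP) lies on the centre line of the jaws, within the pads' length; the fingertips stand 11 mm ahead of it and the grasp point (between the pads) lies 8 mm behind it; z points along the fingers, y is the line along which they close (so a half turn about z gives the same grasp; the last joint's range is limited). The gripper opens to 91 mm and grips with 3 to 60 N. Pads are 32 mm wide; open, the fingers measure 118 mm over their backs; the gripper's body (76 mm by 178 mm) begins 60 mm behind the grasp point.
Start: joints at [70.302, 18.312, 89.639, -0, 72.044, -1.146], TCP at [182.951, 545.134, 224.976] pointing down, gripper open.
Joint ranges: [-177.97, 177.97], [-48.28, 115.42], [12.27, 149.76], [-77.06, 257.06], [2.81, 150.46], [-146.56, 146.56]. Speed limits (degrees/s): [147.25, 147.25, 180, 180, 180, 180].

## Interface

Orientations are given as [roll, pitch, yaw] about the fixed x, y, z axes, in that order (R = Rz(yaw) Ry(pitch) Rx(roll)).
In Python, from workcell import env, grab_frame, camera_model, models gives the robot as it stands.
- The arm moves only by the shell command python3 -m crank 'ROWS' [FORCE]. ROWS is text: rows parted by semicolons, each of 7 numbers parted by spaces: the closure, from -1 (fully open) to 1 (shut), so that 0 is half open, then the shift along the tool's x, y, z in mm, then the turn, a rotation vector about the tool's x, y, z in degrees. A call has 1 to 10 rows; each row shifts and turns the commanded pose from where the row before left it, along the tool's axes as they then stand; what a row does not reach is not made up. A row lasts 1/8 s, in which the tool goes at most 62.5 mm and 10.7 degrees, less where a joint would pass 70% of its speed; a pose out of reach is approached as far as the arm can. A call is refused whole if a number of a shift passes 62.5 or a number of a turn 10.7, either way. A call with a gripper value outside its range is refused whole. The fingers move at their own pace and stop on an object; FORCE is the grip in N (left out, the last holds). Time passes only in rows, so rows that do not move let the fingers close. It gives the time, the measured TCP pose, the force, the opening and the grip force at its end, in the units of the state.
- env.state(): the state, without advancing time (a new reading comes with each control period).
- grab_frame(name): name is "side" or "top"; returns the picture (384x512x3 uint8, blue, green, red); there is no depth.
- camera_model(name): a dict with "K" (3x3 intrinsics, pixels), "k1" (the pictures are not rectified: a ray, as slopes to the right and down, at radius r is drawn at 1 + k1 r^2 times it, then the intrinsics apply), "R" (3x3) and "t" (3): a world point X has camera coordinates R X + t. Camera axes: x right, y down, z forward; pixel columns grow to the right and rows downward; lengths in mm; the calibration is good to about 2 mm. A picture is of the moment at which its call begins. camera_model takes no time and is no camera call.
- env.job_done(): hands the job in; it is judged then, once.
Trained networks look in the newest picture that a camera, given by its name, has taken for a name from the list of things; names that differ only in an ending like _2 or _b are one class to them, and where a whole thing is asked for, a point or a joint stands for the part that bears it (a point fixed in the world has none). Each returns a list of dicts, best first, with "p" (0 to 1); they miss things now and then, are a little off and sometimes report something else, mostly with a low value. They report only what shows in the picture. A call takes as long as a camera call. They do not tell look-alikes from the thing itself.
- models.search_frame(name, camera): "point" ([x, y, z] in mm, in world coordinates, good to about 4 mm: the middle of the surface that is visible of it).
The state is a dict: "time_s": time; "qpos": joint angles; "qvel": joint speeds; "effort": joint torques, N m; "ee_pos": TCP position; "ee_rot": TCP orientation; "force": force on the tool from outside, world axes, zero at the start; "torque": the same for the moment, N m; "gripper_width": finger opening in mm; "gripper_force": force on a finger pad.
Only numpy, scipy, OpenCV 4.12 (cv2) and the standard library are available. Lean on these libraries where they do the work, as an engineer would, in place of code of your own. Each camera call takes 0.05 s, during which the arm holds its last target. There are 200 camera calls.

## Working session

There is one attempt and no reset: what is moved stays moved. The work goes in short steps, Python scripts to look and compute and a shell command to move; the robot and the scene stay as the last step left them, time stands still between calls to the robot, and variables do not carry over. Pictures are saved under pics/ and viewed, at most 10 in all, crops included, and the job is handed in when it is done.

```bash
ls; mkdir -p pics; cat > h.py <<'E'
import numpy as np, cv2
from workcell import env, grab_frame, camera_model, models
from scipy.spatial.transform import Rotation as Ro
np.set_printoptions(precision=1,suppress=True)
def proj(X,n):
    c=camera_model(n);p=np.array(c["R"])@np.array(X,float)+np.array(c["t"]);u=p[:2]/p[2]
    u=u*(1+c["k1"]*(u@u));K=np.array(c["K"]);return (K@[u[0],u[1],1])[:2]
def ray(px,n):
    c=camera_model(n);K=np.array(c["K"]);d=(np.linalg.inv(K)@[px[0],px[1],1])[:2];u=d.copy()
    for _ in range(20):u=d/(1+c["k1"]*(u@u))
    R=np.array(c["R"]);return -R.T@np.array(c["t"]),R.T@np.array([u[0],u[1],1])
def onz(px,n,z):
    o,d=ray(px,n);return o+d*(z-o[2])/d[2]
def tri(ps,pt):
    A=[];b=[]
    for px,n in((ps,"side"),(pt,"top")):
        o,d=ray(px,n);d/=np.linalg.norm(d);P=np.eye(3)-np.outer(d,d);A.append(P);b.append(P@o)
    return np.linalg.lstsq(np.vstack(A),np.hstack(b),rcond=None)[0]
E
python3 - <<'E'
from h import *
for n in("side","top"):
    im=grab_frame(n);cv2.imwrite(f"pics/{n}0.png",cv2.resize(im,(768,576)))
    c=camera_model(n);print(n,-np.array(c["R"]).T@np.array(c["t"]),np.array(c["R"])[2])
    for t in("nest","clamp_handle","part","spot","probe","stand","bearing","screwdriver","tape"):
        for r in models.search_frame(t,n)[:3]:print(t,round(r["p"],2),np.array(r["point"]),proj(r["point"],n))
print(env.state())
E
```

```text
pics
side [1014.5 1336.3  752.3] [-0.3 -0.9 -0.4]
nest 0.78 [ 574.2 -157.3   22.7] [227.1 189.6]
clamp_handle 0.68 [ 595.6 -168.6  100.8] [220.  169.2]
clamp_handle 0.64 [ 576.  -158.2   25.1] [226.6 189. ]
part 0.73 [ 520.2 -152.3   45.1] [241.7 182.4]
spot 0.77 [ 518.3 -151.5   47.8] [242.3 181.8]
probe 0.81 [442.6 177.   71.9] [300.2 212.8]
probe 0.65 [527.7 274.2  76. ] [287.3 231.5]
screwdriver 0.33 [ 575.6 -159.    25.5] [226.6 188.8]
top [ 422.6    0.2 1353.7] [ 0.1 -0.  -1. ]
nest 0.56 [ 564.4 -168.1    7.1] [314.5 179.1]
nest 0.49 [ 595.5 -169.1  105.9] [319.  163.9]
clamp_handle 0.72 [ 593.2 -167.9  106.4] [318.6 164.7]
part 0.82 [ 509.  -176.1   49.7] [319.6 196.9]
spot 0.81 [ 507.2 -175.2   49.6] [319.3 197.5]
probe 0.59 [374.2  14.4  13.2] [253.3 245.2]
probe 0.48 [531.2 265.4  87.8] [161.  190.4]
probe 0.43 [ 559.2 -170.3   13. ] [315.5 180.6]
stand 0.79 [536.7 171.7   7.6] [198.9 190.3]
screwdriver 0.65 [374.3  12.1  13.8] [254.1 245.2]
tape 0.47 [ 470.4 -372.4   19.2] [386.6 209.8]
tape 0.35 [540.4 179.  113.6] [191.1 185.7]
{'time_s': 1.0, 'qpos': array([70.3, 18.3, 89.6, -0. , 72. , -1.1]), 'qvel': array([ 0. ,  0. , -0. , -0. , -0.1, -0. ]), 'effort': array([ -0. , -41.2, -23.2,   0.1,   0. ,   0. ]), 'ee_pos': array([183. , 545.1, 225. ]), 'ee_rot': array([180. ,   0. , 161.4]), 'force': array([-0.9,  0.1, -0. ]), 'torque': array([ 0.1, -0. ,  0.1]), 'gripper_force': 0.0, 'gripper_width': 91.39561078509503}
```

View pics/side0.png

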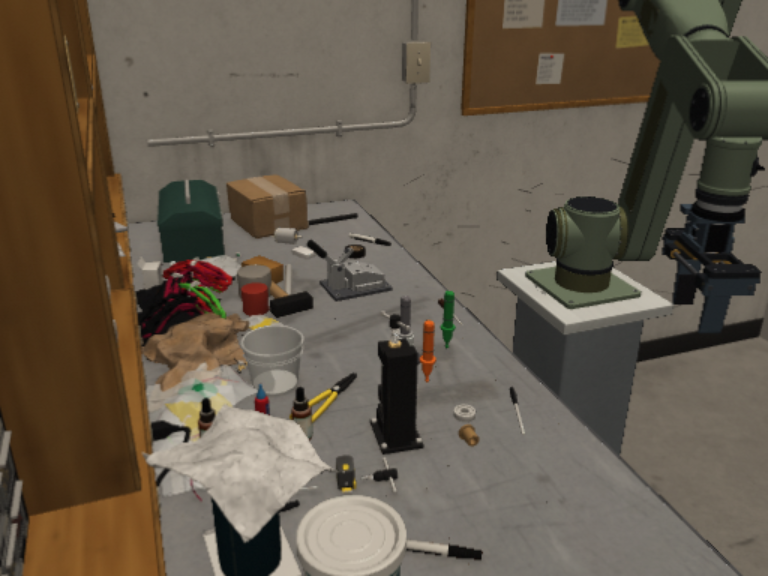

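View pics/top0.png

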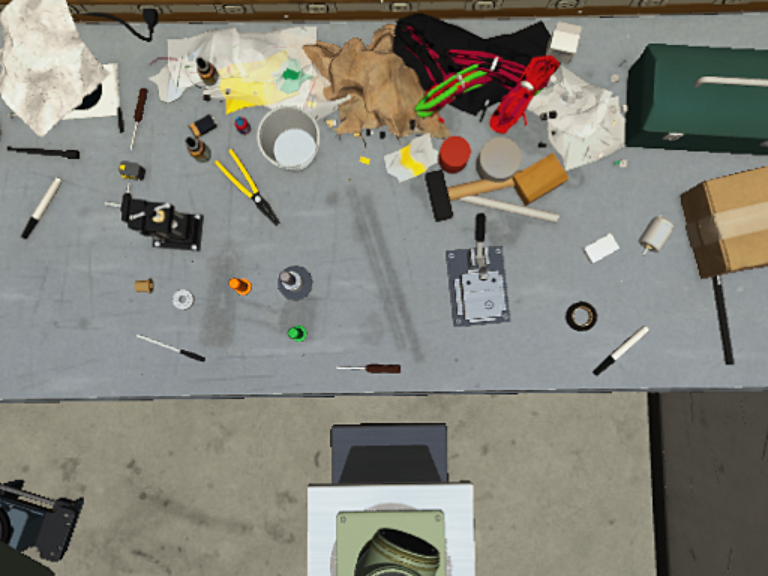

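The side view shows the grey probe in its stand at (403,315), partly hidden by a black press. The lookalikes are orange (428,350) and green (449,320), and the nest is at (355,275). In the top view the grey probe is at (291,280), orange at (240,286), green at (297,333), and the nest at (478,285) with its handle pointing away to (481,225). I choose the grey one standing in the tube and will check it in a close crop.

```bash
python3 - <<'E'
from h import *
s=grab_frame("side");t=grab_frame("top")
c=lambda im,x,y,w=80,h=60:cv2.resize(im[y:y+h,x:x+w],(400,300),interpolation=cv2.INTER_CUBIC)
m=np.vstack([np.hstack([c(t,285,132,96,72+0),c(s,195,150)]),np.hstack([c(t,150,165),c(s,240,180)])])
m[:300,:400]=cv2.resize(t[138:228,260:380],(400,300),interpolation=cv2.INTER_CUBIC)
cv2.imwrite("pics/crop1.png",m)
for P in [(560,-170,0)]:print(proj(P,"top"),proj(np.array(P)+[100,0,0],"top"))
E
```

```text
[314.9 180.8] [314.1 147.3]
```

View pics/crop1.png

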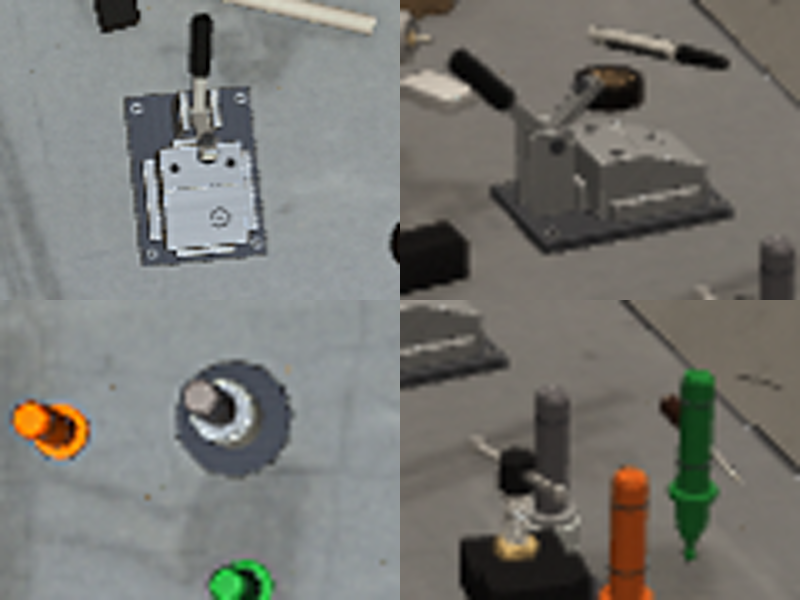

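```bash
cat >> h.py <<'E'
def nestpt(p,X):
    c,s=np.cos(p[2]),np.sin(p[2]);return np.array([p[0]+c*X[0]-s*X[1],p[1]+s*X[0]+c*X[1],X[2]])
E
python3 - <<'E'
from h import *
from scipy.optimize import least_squares
q=lambda x,y:np.array([260+x/3.3333,138+y/3.3333])-0.35
q2=lambda x,y:np.array([195+x/5,150+y/5])-0.4
obs=[((77,55,10),q(124,97),"top"),((77,-55,10),q(250,87),"top"),((-73,-55,10),q(267,256),"top"),((-73,55,10),q(141,266),"top"),((-22,-12,44),q(220,216),"top"),
 ((99,0,118),q(200,46),"top"),((77,55,8),q2(492,187)-[80,0],"side"),((-73,55,10),q2(547,240)-[80,0],"side")]
obs=obs[:6]
f=lambda p:np.hstack([proj(nestpt(p,X),n)-u for X,u,n in obs])
r=least_squares(f,[560,-170,0.1]);print(r.x,np.degrees(r.x[2]));print(f(r.x).reshape(-1,2))
p=r.x
for nm,X,n in (("grip",(99,0,118),"side"),("pl rearleft",(77,55,10),"side"),("pl frontleft",(-73,55,10),"side"),("plfr",(-73,-55,10),"side")):
    u=proj(nestpt(p,X),n);print(nm,u,(u-[195,150])*5+[400,0])
for nm,X in (("piv",(50,0,65)),("grip",(99,0,118)),("spot",(-22,-12,44))):print(nm,nestpt(p,X))
q3=lambda x,y:np.array([150+x/5,165+y/5])-0.4
print(onz(q3(234,118),"top",6),onz(q3(224,111),"top",56),onz(q3(205,98),"top",139))
q4=lambda x,y:np.array([240+x/5,180+y/5])-0.4
print(tri(q4(152,92),q3(206,99)), proj((535,165,139),"side"),(proj((535,165,139),"side")-[240,180])*5)
E
```

```text
[ 526.1 -178.3    0.1] 4.062799105709743
[[ 0.4  0.8]
 [-0.1  0.6]
 [-0.1  0.8]
 [ 0.1  1. ]
 [-0.7 -4.1]
 [ 0.5  1. ]]
grip [211.6 165.5] [483.1  77.5]
pl rearleft [223.7 198.3] [543.7 241.7]
pl frontleft [262.3 191.1] [736.5 205.4]
plfr [250.2 179.8] [676.2 149.2]
piv [ 576.  -174.7   65. ]
grip [ 624.8 -171.3  118. ]
spot [ 505.  -191.8   44. ]
[543.1 179.1   6. ] [542.7 178.1  56. ] [542.1 176.7 139. ]
[542.  176.1 138. ] [271.  195.8] [154.9  79. ]
```

```bash
cat > ov.py <<'E'
from h import *
def lines(p,dx=0):
    L=[]
    b=[(-73,55,10),(77,55,10),(77,-55,10),(-73,-55,10)];L+=[(b[i],b[(i+1)%4],(0,255,255)) for i in range(4)]
    pr=[(-45,10),(-45,36),(5,54),(41,54),(41,10)]
    for i in range(4):
        for y in(35,-35):L.append(((pr[i][0]+dx,y,pr[i][1]),(pr[i+1][0]+dx,y,pr[i+1][1]),(0,0,255)))
        L.append(((pr[i+1][0]+dx,35,pr[i+1][1]),(pr[i+1][0]+dx,-35,pr[i+1][1]),(0,0,255)))
    for y in(16,-16):L.append(((36,y,76),(70,y,76),(255,0,0)));L.append(((70,y,76),(70,y,10),(255,0,0)))
    L.append(((50,0,65),(118.2,0,138.1),(0,255,0)))
    a=np.linspace(0,6.283,13);c=np.array([-22+dx,-12,44])
    P=[c+7.5*np.array([np.cos(t)*np.cos(.349),np.sin(t),np.cos(t)*np.sin(.349)]) for t in a]
    L+=[(P[i],P[i+1],(255,0,255)) for i in range(12)]
    return L
def draw(im,n,p,x,y,k,w=400,h=600,dx=0):
    o=cv2.resize(im[y:y+h//k,x:x+w//k],(w,h),interpolation=cv2.INTER_CUBIC)
    f=lambda X:tuple(np.int32(np.round(((proj(nestpt(p,X),n)-[x,y]+.5)*k)*8)))
    for A,B,c in lines(p,dx):cv2.line(o,tuple(map(int,f(A))),tuple(map(int,f(B))),c,1,cv2.LINE_AA,3)
    return o
E
python3 - <<'E'
from ov import *
from scipy.optimize import least_squares
q=lambda x,y:np.array([260+x/3.3333,138+y/3.3333])-0.35
obs=[((77,55,10),q(124,97),"top"),((77,-55,10),q(250,87),"top"),((-73,-55,10),q(267,256),"top"),((-73,55,10),q(141,266),"top")]
f=lambda p:np.hstack([proj(nestpt(p,X),n)-u for X,u,n in obs])
p=least_squares(f,[560,-170,0.1]).x;print(p);np.save("p.npy",p)
t=grab_frame("top");s=grab_frame("side")
cv2.imwrite("pics/ov1.png",np.hstack([draw(t,"top",p,292,138,8,400,600),draw(s,"side",p,205,150,8,400,600)]))
E
```

```text
[ 528.4 -178.2    0.1]
```

View pics/ov1.png

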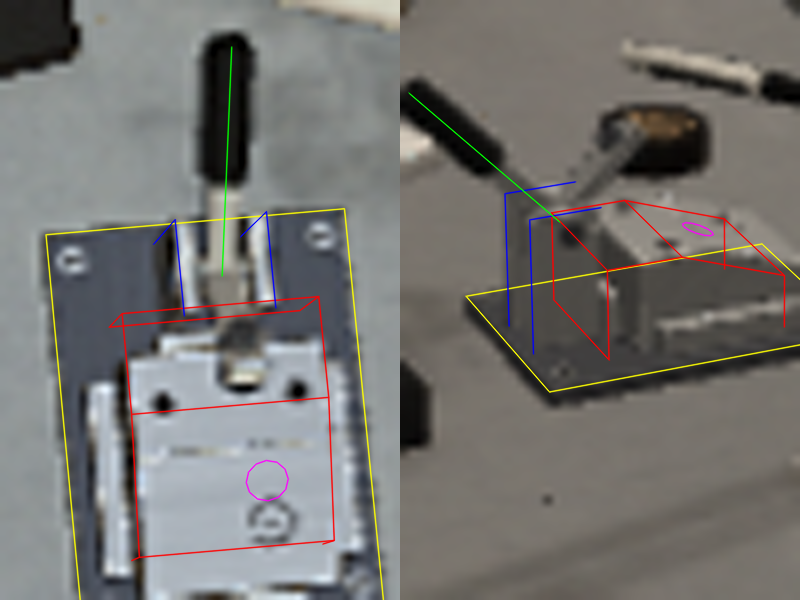

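```bash
python3 - <<'E'
from ov import *
p=np.load("p.npy");s=grab_frame("side")
a=cv2.resize(s[152:202,205:271],(792,600),interpolation=cv2.INTER_CUBIC)
cv2.imwrite("pics/side1.png",a)
for X in [(36,16,76),(70,16,76),(36,-16,76),(70,-16,76),(70,16,10),(-73,55,10),(77,55,10),(77,-55,10),(50,16,65),(41,35,54),(5,35,54),(-45,35,36),(5,-35,54),(41,-35,54),(-45,-35,36)]:
    print(X,(proj(nestpt(p,X),"side")-[205,152]+.5)*12)
E
```

```text
(36, 16, 76) [301.3 286.8]
(70, 16, 76) [193.9 305. ]
(36, -16, 76) [262.8 248.1]
(70, -16, 76) [156.7 265.8]
(70, 16, 10) [199.6 506.6]
(-73, 55, 10) [686.6 476.1]
(77, 55, 10) [223.5 563.3]
(77, -55, 10) [ 98.4 419.6]
(50, 16, 65) [258.1 328.2]
(41, 35, 54) [310.3 381.1]
(5, 35, 54) [422.8 361.2]
(-45, 35, 36) [576.  388.5]
(5, -35, 54) [336.2 276. ]
(41, -35, 54) [226.8 294.6]
(-45, -35, 36) [485.7 303.6]
```

View pics/side1.png

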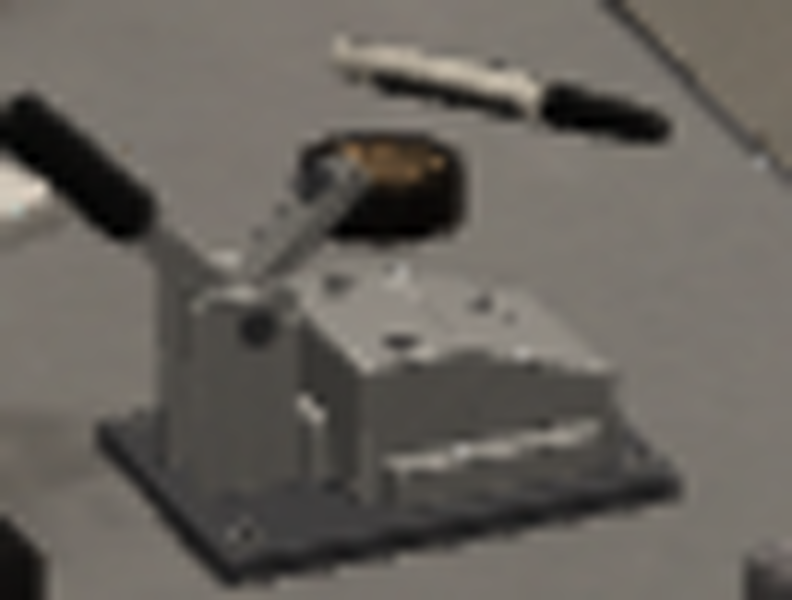

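The plate, cheeks (158–300, 250–300) and pivot (258,328) match the fit. The block's rear top-left corner is at (360,375), so its origin lies about 16 mm forward of the nest's. I'll fit that shift.

```bash
python3 - <<'E'
from ov import *
from scipy.optimize import least_squares
p=np.load("p.npy")
s=lambda x,y:np.array([205+x/12,152+y/12])-.5
t=lambda x,y:np.array([292+x/8,138+y/8])-.5
obs=[((-22,-12,44),t(271,522),"top"),((41,35,54),s(360,375),"side"),((5,35,54),s(478,352),"side"),((-45,35,36),s(615,374),"side"),((41,35,54),t(128,352),"top"),((41,-35,54),t(322,340),"top")]
for d in obs:
    f=lambda v:proj(nestpt(p,np.array(d[0])+[v[0],v[1],0]),d[2])-d[1]
    r=least_squares(f,[-16,0]);print(d[0],d[2],r.x)
o=onz(t(271,522),"top",44);print("spot",o,"yaw",np.degrees(p[2]))
for nm,X in (("piv",(50,0,65)),("open72",(99,0,118)),("closed72",(50,0,137))):print(nm,nestpt(p,X))
# handle grip centre from top and side pictures
print("grip tri",tri(s(82,168),t(225,110)))
E
```

```text
(-22, -12, 44) top [-15.   -0.1]
(41, 35, 54) side [-15.1   1.8]
(5, 35, 54) side [-17.7   0.4]
(-45, 35, 36) side [-15.2  -5. ]
(41, 35, 54) top [-14.  -1.]
(41, -35, 54) top [-15.7   0.2]
spot [ 492.3 -192.8   44. ] yaw 4.064049384950128
piv [ 578.3 -174.6   65. ]
open72 [ 627.1 -171.1  118. ]
closed72 [ 578.3 -174.6  137. ]
grip tri [ 627.2 -169.5  119.2]
```

```bash
python3 - <<'E'
from h import *
D=lambda x,y:np.array([x/1.5,y/1.5])
print("press base top", [onz(D(*a),"top",5) for a in((145,240),(198,250),(202,215))])
print("base side",[onz(D(*a),"side",5) for a in((380,450),(422,443),(370,420))])
print("press column top tri",tri(D(395,348),D(150,212)), "knob",tri(D(400,320),D(125,190)))
print("orange top",tri(D(428,322),D(236,282)),"green",tri(D(449,293),D(294,332)))
E
```

```text
press base top [array([630.8, 470.6,   5. ]), array([609.6, 367.6,   5. ]), array([678.8, 359.9,   5. ])]
base side [array([690. , 442.4,   5. ]), array([617.7, 448.8,   5. ]), array([678.4, 358.8,   5. ])]
press column top tri [652.6 405.  170.6] knob [665.8 427.3 236.3]
orange top [533.6 267.3 127.3] green [443.3 165.1 125.7]
```

```bash
python3 -m crank '1 -62 0 0 0 0 10.6;1 -62 0 0 0 0 10.6;1 -62 0 0 0 0 10.6' 20
```

```text
time_s: 1.62
ee_pos: [345.3, 455.0, 224.8]
ee_rot: [180.0, -0.0, 129.3]
force: [0.9, -0.3, 0.1]
gripper_width: 64.4
gripper_force: 0.0
```

```bash
cat >> h.py <<'E'
def plan(pos,R,k,prec=0):
    """split move from current measured pose to (pos,R) into k equal rows (shift, turn) in tool axes; turn applied relative to pose before row"""
    s=env.state();P=np.array(s["ee_pos"]);A=Ro.from_euler("xyz",s["ee_rot"],degrees=True)
    rv=(A.inv()*R).as_rotvec(degrees=True)/k
    for i in range(k):
        d=A.inv().apply((np.array(pos)-P)/k);print(np.round(d,prec),np.round(rv,1));A=A*Ro.from_rotvec(rv,degrees=True);P=P+(np.array(pos)-P)/k if 0 else P
def D(yaw):return Ro.from_euler("xyz",[180,0,yaw],degrees=True)
E
python3 -c "
from h import *
plan((682,-165,230),D(4),12)"
```

```text
[-58. -11.  -0.] [ 0.  -0.  10.4]
[-59.  -0.  -0.] [ 0.  -0.  10.4]
[-58.  10.  -0.] [ 0.  -0.  10.4]
[-55.  21.  -0.] [ 0.  -0.  10.4]
[-50.  30.  -0.] [ 0.  -0.  10.4]
[-44.  39.  -0.] [ 0.  -0.  10.4]
[-36.  46.  -0.] [ 0.  -0.  10.4]
[-27.  52.  -0.] [ 0.  -0.  10.4]
[-17.  56.  -0.] [ 0.  -0.  10.4]
[-7. 58. -0.] [ 0.  -0.  10.4]
[ 4. 59. -0.] [ 0.  -0.  10.4]
[14. 57. -0.] [ 0.  -0.  10.4]
```

```bash
python3 -m crank '1 -58 -11 0 0 0 10.4;1 -59 0 0 0 0 10.4;1 -58 10 0 0 0 10.4;1 -55 21 0 0 0 10.4;1 -50 30 0 0 0 10.4;1 -44 39 0 0 0 10.4;1 -36 46 0 0 0 10.4;1 -27 52 0 0 0 10.4;1 -17 56 0 0 0 10.4;1 -7 58 0 0 0 10.4'; python3 -m crank '1 4 59 0 0 0 10.4;1 14 57 0 0 0 10.4; 1 0 0 0 0 0 0'; python3 -c "
from h import *
print(env.state()['qpos']);plan((682,-167,134),D(4),3)"
```

```text
time_s: 2.88
ee_pos: [630.4, -58.6, 225.0]
ee_rot: [-180.0, -0.0, 25.3]
force: [0.4, 0.8, 0.3]
gripper_width: 0.8
gripper_force: 0.0
time_s: 3.25
ee_pos: [688.2, -163.7, 223.3]
ee_rot: [180.0, 0.0, 4.6]
force: [-0.3, 0.9, 0.4]
gripper_width: 0.4
gripper_force: 0.0
[-14.3  30.7  69.9  -0.1  79.5  71.2]
[-2.  1. 30.] [0.  0.  0.2]
[-2.  1. 30.] [0.  0.  0.2]
[-2.  1. 30.] [0.  0.  0.2]
```

```bash
python3 -m crank '1 0 4 45 0 0 0.5;1 0 0 45 0 0 0;1 -10 0 0 0 0 0;1 -10 0 0 0 0 0;1 -8 0 0 0 0 0;1 -8 0 0 0 0 0;1 -8 0 0 0 0 0;1 0 0 0 0 0 0'; python3 -c "
from h import *
im=grab_frame('side');cv2.imwrite('pics/push1.png',cv2.resize(im[120:210,180:300],(800,600),interpolation=cv2.INTER_CUBIC))"
```

```text
time_s: 4.25
ee_pos: [647.8, -167.9, 141.2]
ee_rot: [179.7, -0.8, 4.4]
force: [3.1, -1.3, 3.3]
gripper_width: 0.4
gripper_force: 2.0
```

View pics/push1.png

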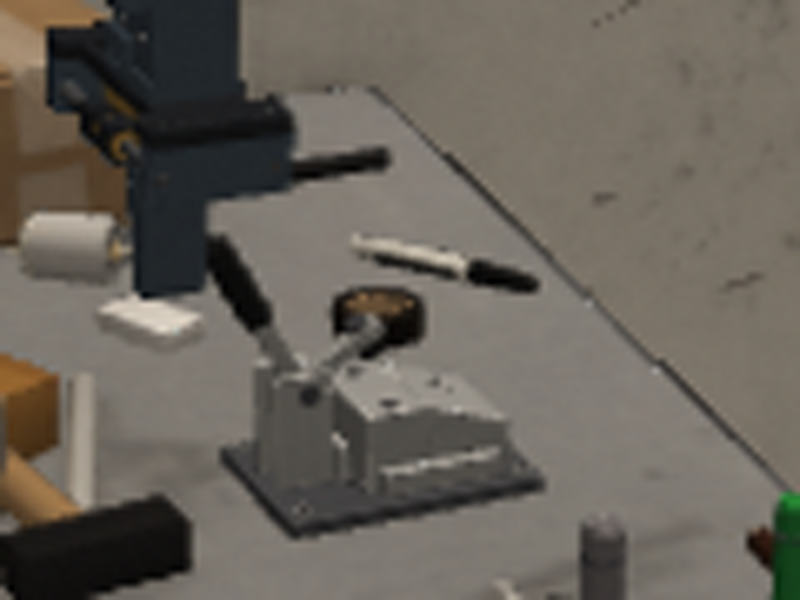

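The closed fingers touch the grip at about (212,250) and the handle is swinging; the foot is still raised. I'll keep pushing.

```bash
python3 -m crank '1 -8 0 4 0 0 0;1 -7 0 0 0 0 0;1 -7 0 0 0 0 0;1 -7 0 0 0 0 0;1 -5 0 0 0 0 0;1 0 0 0 0 0 0'; python3 -c "
from h import *
print(env.state()['force'])"
```

```text
time_s: 5.05
ee_pos: [609.2, -169.5, 130.9]
ee_rot: [-180.0, 0.0, 4.3]
force: [0.8, -0.0, 0.4]
gripper_width: 0.5
gripper_force: 0.0
[ 0.8 -0.   0.4]
```

```bash
python3 -m crank '1 -4 0 0 0 0 0;1 -3 0 0 0 0 0;1 0 0 0 0 0 0'; python3 -m crank '1 15 0 0 0 0 0;1 15 0 0 0 0 0;1 0 0 -50 0 0 0;1 0 0 -50 0 0 0'; python3 -c "
from h import *
im=grab_frame('side');cv2.imwrite('pics/push2.png',cv2.resize(im[140:200,200:280],(800,600),interpolation=cv2.INTER_CUBIC))
plan((542,176.5,215),D(4),6)"
```

```text
time_s: 5.42
ee_pos: [603.5, -170.0, 131.0]
ee_rot: [180.0, -0.1, 4.3]
force: [2.6, 0.9, -1.6]
gripper_width: 0.5
gripper_force: 1.3
time_s: 5.92
ee_pos: [633.4, -167.5, 231.3]
ee_rot: [-180.0, 0.1, 4.4]
force: [1.1, 0.3, -1.0]
gripper_width: 0.5
gripper_force: 0.0
[-11. -59.   4.] [ 0.  -0.1  0.1]
[-11. -59.   4.] [ 0.  -0.1  0.1]
[-12. -59.   4.] [ 0.  -0.1  0.1]
[-12. -58.   4.] [ 0.  -0.1  0.1]
[-12. -58.   4.] [ 0.  -0.1  0.1]
[-12. -58.   4.] [ 0.  -0.1  0.1]
```

View pics/push2.png

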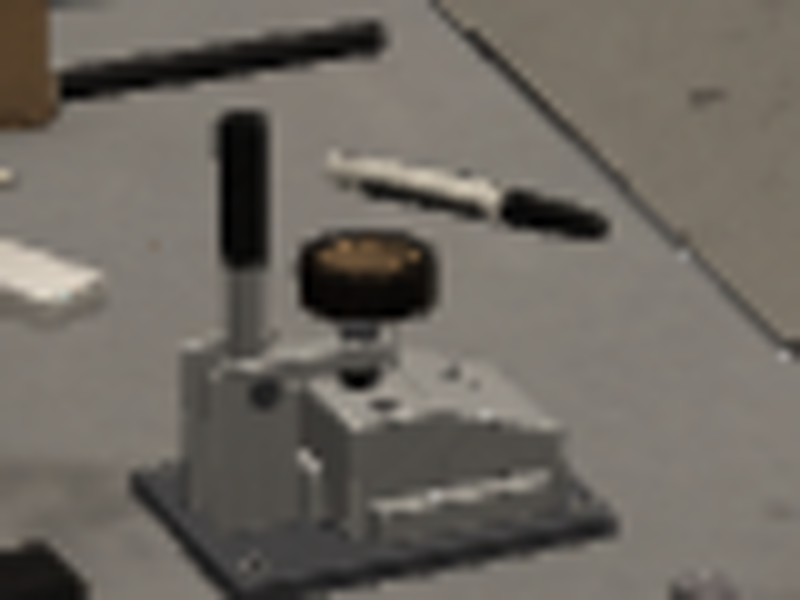

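The handle is upright (242,190), the arm is level and the foot (360,375) is on the block. Next is the probe.

```bash
python3 -m crank '0 -11 -59 0 0 0 0;0 -11 -59 0 0 0 0;0 -12 -59 4 0 0 0;0 -12 -58 4 0 0 0;0 -12 -58 4 0 0 0;0 -12 -58 4 0 0 0;0 0 0 0 0 0 0' 25; python3 - <<'E'
from h import *
im=grab_frame('side');t=grab_frame('top')
cv2.imwrite('pics/pr.png',np.hstack([cv2.resize(im[140:230,235:315],(400,450),interpolation=cv2.INTER_CUBIC),cv2.resize(t[145:235,150:230],(400,450),interpolation=cv2.INTER_CUBIC)]))
plan((542.4,177,95),D(4),4)
E
```

```text
time_s: 6.85
ee_pos: [535.4, 180.8, 214.5]
ee_rot: [-180.0, 0.1, 4.7]
force: [0.6, -0.2, 0.6]
gripper_width: 45.4
gripper_force: 0.0
[ 1.  0. 30.] [ 0.  -0.   0.1]
[ 1.  0. 30.] [ 0.  -0.   0.1]
[ 1.  0. 30.] [ 0.  -0.   0.1]
[ 1.  0. 30.] [ 0.  -0.   0.1]
```

View pics/pr.png

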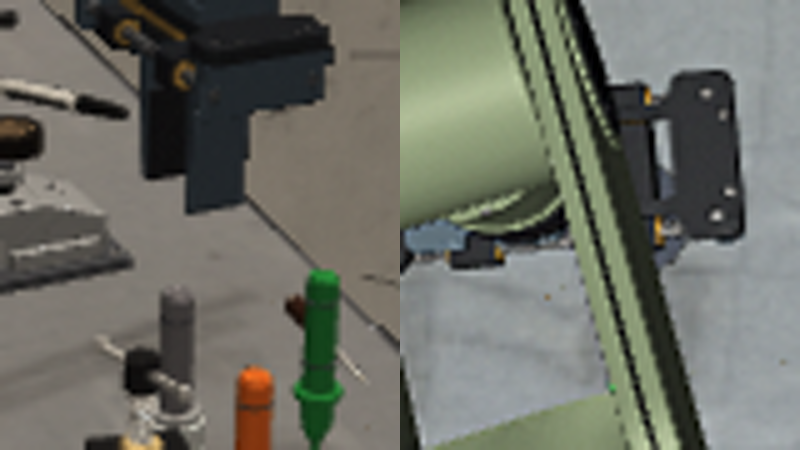

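The side view shows the fingers above the grey probe (180,300), with green and orange clear of it. The top view is blocked by the arm.

```bash
python3 -m crank '0 1 0 30 0 0 0;0 1 0 30 0 0 0;0 1 0 30 0 0 0;0 1 0 30 0 0 0;0 0 0 0 0 0 0;0 0 0 0 0 0 0'; python3 -m crank '1 0 0 0 0 0 0;1 0 0 0 0 0 0;1 0 0 0 0 0 0;1 0 0 0 0 0 0' 25;python3 -m crank '1 0 0 0 0 0 0'; 
```

```text
time_s: 7.7
ee_pos: [541.6, 176.6, 96.0]
ee_rot: [-180.0, -0.1, 4.3]
force: [0.7, 0.5, -0.7]
gripper_width: 45.5
gripper_force: 0.0
time_s: 8.2
ee_pos: [540.6, 177.6, 95.6]
ee_rot: [-180.0, -0.1, 4.4]
force: [0.4, 0.9, 4.3]
gripper_width: 19.8
gripper_force: 25.0
time_s: 8.32
ee_pos: [540.6, 177.6, 95.6]
ee_rot: [-180.0, -0.1, 4.3]
force: [0.0, 1.0, 5.1]
gripper_width: 19.3
gripper_force: 25.0
```

```bash
python3 -m crank '1 0 0 -15 0 0 0;1 0 0 -30 0 0 0;1 0 0 -40 0 0 0;1 0 0 -35 0 0 0;1 0 0 0 0 0 0' 35; python3 - <<'E'
from h import *
n=np.array([-np.sin(.349)*np.cos(.0709),-np.sin(.349)*np.sin(.0709),np.cos(.349)])
plan(np.array([492.3,-192.8,44])+n*(45+85.6),D(4.06)*Ro.from_euler("y",20,degrees=True),8)
E
```

```text
time_s: 8.95
ee_pos: [541.5, 177.3, 218.1]
ee_rot: [-180.0, -0.3, 4.4]
force: [-0.6, -0.3, -1.2]
gripper_width: 19.6
gripper_force: 35.0
[-15.  46.   6.] [-0.   2.5  0. ]
[-15.  46.   6.] [-0.   2.5  0. ]
[-16.  46.   5.] [-0.   2.5  0. ]
[-16.  46.   4.] [-0.   2.5  0. ]
[-16.  46.   4.] [-0.   2.5  0. ]
[-16.  46.   3.] [-0.   2.5  0. ]
[-16.  46.   2.] [-0.   2.5  0. ]
[-16.  46.   2.] [-0.   2.5  0. ]
```

```bash
python3 -m crank '1 -15 46 6 0 2.5 0;1 -15 46 6 0 2.5 0;1 -16 46 5 0 2.5 0;1 -16 46 4 0 2.5 0;1 -16 46 4 0 2.5 0;1 -16 46 3 0 2.5 0;1 -16 46 2 0 2.5 0;1 -16 46 2 0 2.5 0;1 0 0 0 0 0 0;1 0 0 0 0 0 0'; python3 - <<'E'
from h import *
s=env.state();print(s["ee_pos"],s["ee_rot"],s["force"])
A=Ro.from_euler("xyz",s["ee_rot"],degrees=True);P=np.array(s["ee_pos"]);print("axis",A.apply([0,0,1]))
X=P+A.apply([0,0,85.6]);print("tip pred",X,"side px",(proj(X,"side")-[215,135]+.5)*8,"top px",(proj(X,"top")-[295,170]+.5)*8)
for w in (60,131):
  Y=P+A.apply([0,0,85.6-w]);print(w,(proj(Y,"side")-[215,135]+.5)*8)
S=[492.3,-192.8,44];print("spot px",(proj(S,"side")-[215,135]+.5)*8,(proj(S,"top")-[295,170]+.5)*8)
for t in ("probe_tip","spot"):
  for c in("side","top"):
    a=grab_frame(c)
    for r in models.search_frame(t,c)[:2]:print(t,c,r["p"],np.array(r["point"]),(proj(r["point"],c)-([215,135] if c=="side" else [295,170])+.5)*8)
im=grab_frame('side');t=grab_frame('top')
cv2.imwrite('pics/sp.png',np.hstack([cv2.resize(im[135:207,215:265],(400,576),interpolation=cv2.INTER_CUBIC),cv2.resize(t[170:242,295:345],(400,576),interpolation=cv2.INTER_CUBIC)]))
E
```

```text
time_s: 10.2
ee_pos: [447.3, -198.2, 162.8]
ee_rot: [-179.9, -19.8, 4.3]
force: [-0.4, 0.4, -2.3]
gripper_width: 19.2
gripper_force: 35.0
[ 447.3 -198.2  162.8] [-179.9  -19.8    4.3] [-0.4  0.4 -2.3]
axis [ 0.3  0.  -0.9]
tip pred [ 476.3 -195.8   82.3] side px [277.6 260.3] top px [273.2 306.1]
60 [318.3 139. ]
131 [367.4  -7.5]
spot px [247.3 343.5] [247.  266.1]
spot side 0.52 [ 515.1 -147.6   45. ] [232.  386.2]
spot top 0.63 [ 507.2 -173.2   49.7] [192.9 224.2]
```

View pics/sp.png

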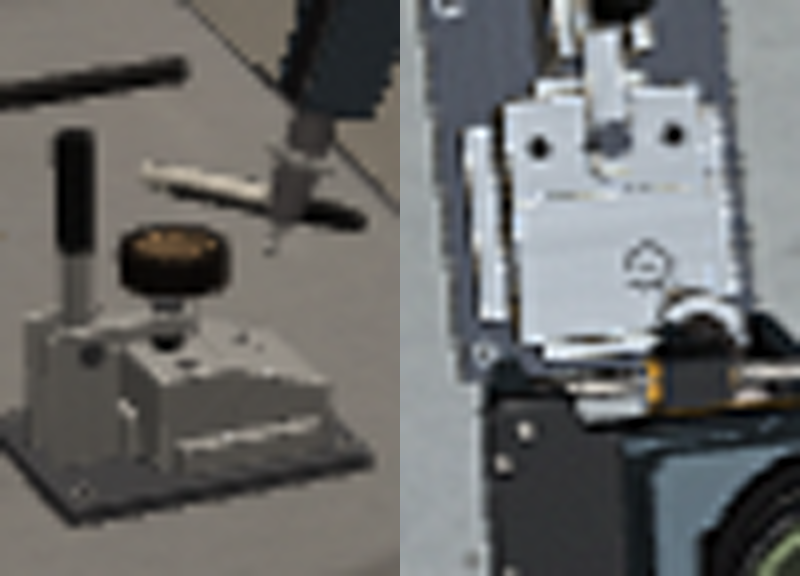

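The side view shows the tip at about (268,252), roughly 10 crop px (4 mm) rearward of the prediction at (278,260). The top view shows the ring at (248,264), as predicted, and the collar at about (305,310). I'll measure that offset numerically, using a small shift to get a difference image.

```bash
python3 - <<'E'
from h import *
np.save("a_s.npy",grab_frame("side"));np.save("a_t.npy",grab_frame("top"));s=env.state();np.save("a_e.npy",np.r_[s["ee_pos"],s["ee_rot"]]);print(s["ee_pos"])
E
python3 -m crank '1 0 0 -30 0 0 0;1 0 0 -30 0 0 0;1 0 0 0 0 0 0;1 0 0 0 0 0 0'
python3 - <<'E'
from h import *
b=grab_frame("side").astype(int);t=grab_frame("top").astype(int)
a=np.load("a_s.npy").astype(int);at=np.load("a_t.npy").astype(int)
d=np.abs(a-b).sum(2);print("side rows155-172 cols 244-260");print(d[155:172,244:260])
g=(at.sum(2)//3);print("top gray rows 200-216, cols 326-346");print(g[200:216,324:344])
e=np.load("a_e.npy");A=Ro.from_euler("xyz",e[3:],degrees=True)
for w,nm in((0,"tip"),(4,"ball"),(46,"col"),(52,"col")):
  X=e[:3]+A.apply([0,0,85.6-w]);print(nm,proj(X,"side"),proj(X,"top"))
E
```

```text
[ 448.4 -198.6  164. ]
time_s: 11.3
ee_pos: [427.5, -200.1, 219.4]
ee_rot: [-179.9, -19.9, 4.3]
force: [0.3, -0.7, -1.1]
gripper_width: 19.3
gripper_force: 35.0
side rows155-172 cols 244-260
[[  1   0   3   0   8  88 186 127  90  96  39  36   5   1   2   1]
 [  0   3   0   1  15 183 205 195 181 184 149 110  85   5   3   1]
 [  0   4   2   1  17 186 211 203 208 215 164   7   4   1   0   2]
 [  3   2   0  13 122 205 209 176 215 201  67   2   1   2   2   2]
 [  2   2   3  21 220 362  73  62  24  49   2   1   2   2   0   1]
 [  3   2   0  26 146 217  41 115  93  30   1   2   0   3   2   4]
 [  2   1   0   7  74 147 123 121  95   1   7   2   3   0   4   3]
 [  0   1   1  11  97 136  98  43  18   7   3   1   1   3   2   2]
 [  1   1   0   2  15 114 137  66   2   0   2   2   3   6   2   3]
 [  1   0   2  10  52 113  57   3   3   2   3   3   1   1   1   2]
 [  3   1   1   3  11  60   1   3   2   2   1   1   0   1   1   3]
 [  1   1   1   9  95  93   2   1   3   3   1   5   2   0   3   2]
 [  1   3   0   1   6   6   3   0   1   5   1   3   4   4   2   1]
 [  2   3   2   0   5   0   0   2   0 
[... 1056 characters left out ...]
9 154  80  32  45 135 197 217 157  66  18  36 104
  157 170]
 [192 195 167  97  30  42  29  29  37  36  23  88 189 183  79   0  20  18
  102 161]
 [181 155  96  32  20  21  13  32  45  50  38  48 109 157  86   0  23  29
   19 103]
 [214 222 202  94  19  29  20  24  29  28  19  31  53 146  89   0  14  29
   29  19]
 [211 201  88   0   7  12  13  11  11  10   9  19  33  61  31   0   1  12
   27  27]
 [ 72  63  30   7  10  13  14  14  14  19  18  22  39  42  21   9  16  10
   11  29]
 [104  81  87  51  25  36  44  49  49  48  47  45  57  75  69  82 122 100
   92  88]]
tip [248.8 166.7] [328.9 207.3]
ball [249.2 165.7] [329.2 207.7]
col [252.8 155.1] [332.  212.4]
col [253.3 153.6] [332.4 213.1]
```

```bash
cat >> h.py <<'E'
n=np.array([-np.sin(.349)*np.cos(.0709),-np.sin(.349)*np.sin(.0709),np.cos(.349)])
RT=D(4.06)*Ro.from_euler("y",20,degrees=True)
SP=np.array([492.3,-192.8,44]);TIP=np.array([1.5,0,85.6])
def stat(m=10):
    F=[];P=[];E=[]
    for _ in range(m):
        grab_frame("side");s=env.state();F.append(s["force"]);P.append(s["ee_pos"]);E.append(Ro.from_euler("xyz",s["ee_rot"],degrees=True).as_quat())
    A=Ro.from_quat(E).mean();p=np.mean(P,0);F=np.array(F)
    tip=p+A.apply(TIP);d=RT.inv().apply(tip-SP)
    print("t",s["time_s"],"F axial",np.round((F@n).mean(),2),"+-",np.round((F@n).std(),2),"F",F.mean(0),"tip-spot in target tool axes (z+=pressed)",np.round(d,2),"ang err",np.round((A.inv()*RT).as_rotvec(degrees=True),2))
E
python3 -c "
from h import *
stat(4);plan(SP+n*12-RT.apply(TIP),RT,3,1)"
```

```text
t 11.6 F axial -0.87 +- 0.14 F [ 0.2  0.1 -0.8] tip-spot in target tool axes (z+=pressed) [   0.2    2.4 -101.3] ang err [-0.2  0.1  0.2]
[-0.1 -0.8 29.9] [-0.1  0.   0.1]
[-0.2 -0.9 29.9] [-0.1  0.   0.1]
[-0.2 -0.9 29.9] [-0.1  0.   0.1]
```

```bash
python3 -m crank '1 0 -1 30 0 0 0;1 0 -1 30 0 0 0;1 0 -0.5 27 -0.2 0.1 0.2;1 0 0 0 0 0 0'; python3 -c "
from h import *
stat(10)"; python3 -m crank '1 0 0 3 0 0 0;1 0 0 3 0 0 0;1 0 0 2 0 0 0;1 0 0 0 0 0 0'; python3 - <<'E'
from h import *
stat(10)
s=env.state();P=np.array(s["ee_pos"]);A=Ro.from_euler("xyz",s["ee_rot"],degrees=True);X=P+A.apply(TIP)
print("side px tip,spot",(proj(X,"side")-[222,140]+.5)*10,(proj(SP,"side")-[222,140]+.5)*10,"top",(proj(X,"top")-[305,180]+.5)*10,(proj(SP,"top")-[305,180]+.5)*10)
im=grab_frame('side');t=grab_frame('top')
cv2.imwrite('pics/fin.png',np.hstack([cv2.resize(im[140:195,222:262],(400,550),interpolation=cv2.INTER_CUBIC),cv2.resize(t[180:235,305:345],(400,550),interpolation=cv2.INTER_CUBIC)]))
E
```

```text
time_s: 12.1
ee_pos: [456.4, -194.7, 136.5]
ee_rot: [-179.9, -19.9, 4.1]
force: [-0.0, 0.7, -0.7]
gripper_width: 19.5
gripper_force: 35.0
t 12.6 F axial -1.31 +- 0.52 F [ 0.1 -0.2 -1.4] tip-spot in target tool axes (z+=pressed) [  1.6   0.8 -15.9] ang err [ 0.1 -0.2  0.1]
time_s: 13.1
ee_pos: [460.0, -195.3, 130.7]
ee_rot: [179.9, -20.1, 4.1]
force: [-0.5, -0.1, -1.4]
gripper_width: 18.9
gripper_force: 35.0
t 13.6 F axial -1.18 +- 0.39 F [ 0.  -0.1 -1.3] tip-spot in target tool axes (z+=pressed) [ 1.1  0.5 -7.3] ang err [ 0.1 -0.1  0.1]
side px tip,spot [242.2 360.3] [239.1 379.4] top [214.8 236.4] [208.7 232.7]
```

View pics/fin.png

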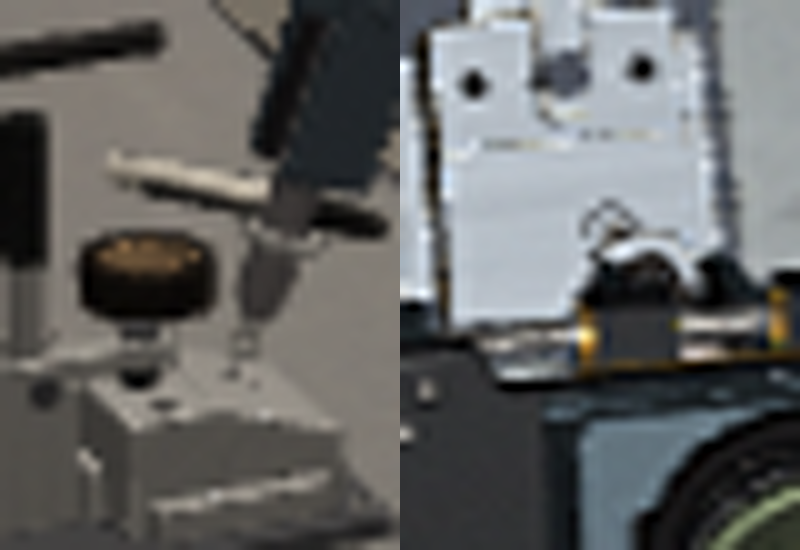

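The side view has the tip end at about (240,358), just above the ring (edges at 234,373 and 252,383). The top view has the ring centred near (208,232), with the collar beginning to cover it. The predictions agree within about 1 mm, so I'll press in steps and watch the force.

```bash
python3 -m crank '1 -0.5 -0.5 2 0 0 0;1 -0.5 -0.5 2 0 0 0;1 0 0 2 0 0 0;1 0 0 2 0 0 0;1 0 0 0 0 0 0'; python3 -c "
from h import *
stat(14)"; python3 -m crank '1 0 0 1 0 0 0;1 0 0 1 0 0 0;1 0 0 0 0 0 0';  python3 -c "
from h import *
stat(14)"
```

```text
time_s: 14.32
ee_pos: [461.8, -194.3, 123.1]
ee_rot: [179.9, -20.1, 4.1]
force: [0.0, -0.0, -0.5]
gripper_width: 19.0
gripper_force: 35.0
t 15.025 F axial 0.28 +- 0.36 F [-0.8  0.3  0. ] tip-spot in target tool axes (z+=pressed) [ 0.  -0.5  0.7] ang err [ 0.1 -0.1  0.1]
time_s: 15.4
ee_pos: [462.5, -194.3, 121.3]
ee_rot: [179.9, -20.1, 4.1]
force: [-1.2, -0.2, 0.9]
gripper_width: 19.5
gripper_force: 35.0
t 16.1 F axial 0.78 +- 0.42 F [-1.2  0.3  0.4] tip-spot in target tool axes (z+=pressed) [ 0.1 -0.5  2.7] ang err [ 0.1 -0.1  0.1]
```

```bash
python3 -m crank '1 0 0 1 0 0 0;1 0 0 1 0 0 0;1 0 0 0.7 0 0 0;1 0 0 0 0 0 0;1 0 0 0 0 0 0'; python3 -c "
from h import *
stat(24)
t=grab_frame('top');s=grab_frame('side')
for c in('top','side'):
  for k in('clamp_handle','spot','probe_tip'):
    for r in models.search_frame(k,c)[:1]:print(k,c,r['p'],np.array(r['point']))"
```

```text
time_s: 16.73
ee_pos: [463.4, -194.2, 118.8]
ee_rot: [179.9, -20.1, 4.1]
force: [-1.1, -0.1, 1.0]
gripper_width: 19.4
gripper_force: 35.0
t 17.925 F axial 1.76 +- 0.45 F [-1.5  0.4  1.3] tip-spot in target tool axes (z+=pressed) [ 0.1 -0.5  5.4] ang err [ 0.1 -0.1  0.1]
clamp_handle top 0.43 [ 563.6 -172.    71.3]
spot top 0.9 [ 511.7 -167.8   51.4]
clamp_handle side 0.62 [ 572.1 -171.4  100.1]
spot side 0.84 [ 517.8 -146.9   44.3]
```

```bash
python3 -c "
from h import *
print(env.job_done())"
```

```text
the job is handed in; nothing more can be done
None
```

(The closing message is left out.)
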